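# Build up two gearbox spindles

### The job

Build up the two spindles on the bench. On the tall spindle with the round blue flange, first seat the big gear wheel, then put the spacer sleeve on top of it, then the bearing on top of the sleeve; the small pinion gear goes on the short spindle with the square grey plate. Everything must lie flat and fully down, and the standing bolt, the aluminium dish and the V-block stay standing where they are.

Things in the scene. Friction and masses are not known exactly. Their poses are not given: they have to be found in the camera images.
- gear_c (a point): Centre (on the axis, half-way up) of the big gear wheel: a loose dark steel toothed ring, 58 mm over the teeth, 20 mm thick, bore 26 mm, about 0.3 kg, lying flat on the bench at the start. z is its axis. The same either way up; may be gripped across the teeth anywhere.
- sleeve_c (a point): Centre (on the axis, half-way up) of the spacer sleeve: a loose plain bright steel tube, outside diameter 34 mm, bore 26 mm, 24 mm tall, about 0.07 kg, standing on end on the bench at the start. z is its axis. The same either way up.
- bearing_c (a point): Centre (on the axis, half-way up) of the ball bearing: a loose bright steel ring with a black seal between its outer and inner race, outside diameter 48 mm, bore 26 mm, 16 mm thick, about 0.15 kg, lying flat on the bench at the start. z is its axis. The same either way up.
- pinion_c (a point): Centre (on the axis, half-way up) of the small pinion gear: a loose dark steel toothed ring, 36 mm over the teeth, 20 mm tall, bore 18 mm, about 0.1 kg, standing on end on the bench at the start. z is its axis. The same either way up.
- tall_spindle: Tall spindle, fixed: round blue flange, 112 mm diameter, 10 mm thick; on it a grey collar, 44 mm diameter, whose top, 18 mm above the bench, is the seat; upright steel shaft, 18 mm diameter up to 66 mm above the bench, then tapering to 6 mm at its top at 76 mm. Origin: on the axis at bench level, z up. Stacked gear, sleeve and bearing have their centres 28, 50 and 70 mm above it.
- short_spindle: Short spindle, fixed: square grey plate, 90 x 90 mm, 10 mm thick; on it a grey collar, 28 mm diameter, whose top, 18 mm above the bench, is the seat; upright steel shaft, 12 mm diameter up to 36 mm above the bench, then tapering to 4 mm at its top at 43 mm. Origin: on the axis at bench level, z up. The seated pinion has its centre 28 mm above it.
- bolt: Bystander: a loose big hexagon bolt standing upside down on its head (36 mm across the flats, 15 mm high), its 22 mm shank pointing up to 55 mm. Origin: centre of its underside at bench level, z up.
- dish: Bystander: a loose shallow round aluminium dish, 72 mm across its rim, 22 mm high, empty. Origin: centre of its underside at bench level, z up.
- vblock: Bystander: a loose steel V-block, 50 x 44 mm (its x and y), 34 mm high, groove upward along x. Origin: centre of its underside at bench level, z up.

How it is judged:
By the outcome, as a careful person would: the job done as asked, in the order asked, and still so for the second after the job is handed in, with the robot touching nothing.
It also fails if it takes over 112 s, if anything falls off the work surface, if the arm or the gripper's body presses on something with over 40 N, if the wrist force passes 120 N, or if a joint passes its speed limit or range.

### The arm

A 7-joint arm with a two-finger parallel gripper is mounted at the origin on the work surface. World frame = base frame: x ahead of the robot, y to its left, z up, the work surface at z = 0. Lengths are in m, angles in rad, forces in N, time in s.
With the tool pointing down it reaches from about 0.4 to 0.85 m from the base axis. Payload 6.9 kg.
Tool frame: the origin (TCP) lies on the centre line of the jaws, within the pads' length; the fingertips stand 19 mm ahead of it and the grasp point (between the pads) is the TCP; z points along the fingers, y is the line along which they close (so a half turn about z gives the same grasp; the last joint's range is limited). The gripper opens to 85 mm and grips with 20 to 120 N. Pads are 22 mm wide; open, the fingers measure 114 mm over their backs; the gripper's body (76 mm by 85 mm) begins 54 mm behind the grasp point. The pads swing forward as they close: fully open they stand 13 mm farther back than shut.
Start: joints at [-1.048, 0.507, -0.238, 1.5, 0.126, 1.149, -0.155], TCP at [0.253, 0.571, 0.25] pointing down, gripper open.
Joint ranges: [-3.08, 3.08], [-0.24, 2.05], [-1.43, 1.35], [0, 2.5], [-1.52, 4.66], [0.17, 1.96], [-2.89, 2.89]. Speed limits (rad/s): [2.39, 2.39, 3.14, 3.14, 3.14, 3.14, 3.14].

### API

Orientations are given as a unit quaternion [w, x, y, z].
In Python, from cell import bot gives the robot as it stands. The module is installed in compiled form; this text tells all that it offers.
- The arm moves only by the tool drive_tool, never from a script. Its arguments are lists of equal length, an entry for each row: "dr": the turn, a rotation vector about the tool's x, y, z in rad, a list of three; "translation": the shift along the tool's x, y, z in m, a list of three; "jaw": the opening, from -1 (shut) to 1 (fully open). A call has 1 to 20 rows; each row shifts and turns the commanded pose from where the row before left it, along the tool's axes as they then stand; what a row does not reach is not made up. A row lasts 1/10 s, in which the tool goes at most 50 mm and 8.59 degrees, less where a joint would pass 70% of its speed; a pose out of reach is approached as far as the arm can. A call with a gripper value outside its range is refused whole. The fingers move at their own pace and stop on an object; the grip force is fixed at half the most. Time passes only in rows, so rows that do not move let the fingers close. It gives the time, the measured TCP pose, the force, the opening and the grip force at its end, in the units of the state.
- bot.observe(): the state, without advancing time (a new reading comes with each control period).
- bot.camera(name): name is "scene" or "side" or "wrist"; returns a dict with "frame" (400x640x3 uint8, blue, green, red), "z_map" (400x640 float32, m along the optical axis (not along the pixel's ray), 0 where there is no reading), "fx", "fy", "cx", "cy" (pixels), "R" (3x3) and "t" (3): a world point X has camera coordinates R X + t. Camera axes: x right, y down, z forward; pixel columns grow to the right and rows downward; lengths in m; the calibration is good to about 2 mm. A picture is of the moment at which its call begins.
- bot.finish_job(): hands the job in; it is judged then, once.
The state is a dict: "time": time; "qpos": joint angles; "joint_velocities": joint speeds; "joint_efforts": joint torques, N m; "eef_pos": TCP position; "orientation": TCP orientation; "contact_force": force on the tool from outside, world axes, zero at the start; "wrist_torque": the same for the moment, N m; "finger_gap": finger opening in m; "gripper_force": force on a finger pad.
Only numpy, scipy, OpenCV 4.12 (cv2) and the standard library are available. Lean on these libraries where they do the work, as an engineer would, in place of code of your own. Each camera call takes 0.05 s, during which the arm holds its last target. There are 200 camera calls.

## Working session

There is one attempt and no reset: what is moved stays moved. The work goes in short steps, Python scripts to look and compute and a tool call to move; the robot and the scene stay as the last step left them, time stands still between calls to the robot, and variables do not carry over. Pictures are saved under pics/ and viewed, at most 14 in all, crops included, and the job is handed in when it is done.

Besides the shell and the picture viewer there is one more tool, called after "Emit:" as name(argument=value, ...), one argument or row to a line, values as JSON. drive_tool: Moves the arm, as the interface text tells. Its arguments: {"type":"object","properties":{"dr":{"type":"array","items":{"type":"array","items":{"type":"number"}}},"translation":{"type":"array","items":{"type":"array","items":{"type":"number"}}},"jaw":{"type":"array","items":{"type":"number"}}},"required":["dr","translation","jaw"]}

```bash
mkdir -p pics
python3 - <<'E'
from cell import bot
import cv2,numpy as np
s=bot.observe(); print({k:np.round(v,4).tolist() for k,v in s.items()})
for n in("scene","side","wrist"):
    c=bot.camera(n); cv2.imwrite(f"pics/{n}0.png",c["frame"]); np.savez(f"{n}0.npz",**c)
    print(n,c["fx"],c["cx"],c["cy"],np.round(c["R"],3).tolist(),np.round(-c["R"].T@c["t"],3))
E
```

```text
{'time': 0.0, 'qpos': [-1.0485, 0.5083, -0.2375, 1.5012, 0.1257, 1.1489, -0.1548], 'joint_velocities': [-0.0005, 0.0005, -0.0003, -0.0002, -0.0009, 0.001, -0.0009], 'joint_efforts': [-0.0025, -62.0584, -2.1876, -24.9664, 0.0127, 0.012, -0.0], 'eef_pos': [0.2529, 0.571, 0.2494], 'orientation': [-0.0002, 0.2069, 0.9784, -0.0009], 'contact_force': [-0.2174, -0.0012, 0.3672], 'wrist_torque': [-0.0048, 0.0246, -0.0107], 'gripper_force': 0.0, 'finger_gap': 0.0852}
scene 415.38915383727516 324.39167861429416 199.3912325014815 [[-0.812, 0.584, 0.015], [0.454, 0.646, -0.613], [-0.368, -0.491, -0.79]] [0.858 0.503 0.838]
side 393.15410207117765 319.963002852304 203.3014145512697 [[0.992, -0.128, -0.004], [-0.067, -0.491, -0.869], [0.109, 0.862, -0.495]] [ 0.365 -1.072  0.681]
wrist 351.40438026619915 319.7729920889474 197.71778727958988 [[0.405, 0.914, -0.001], [0.877, -0.388, 0.283], [0.259, -0.116, -0.959]] [0.187 0.599 0.374]
```

View pics/scene0.png

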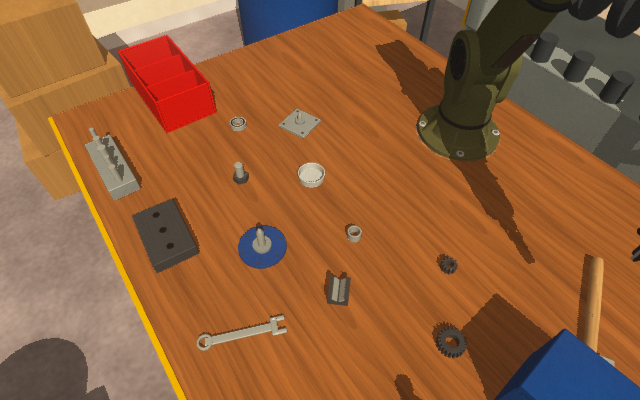

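View pics/side0.png

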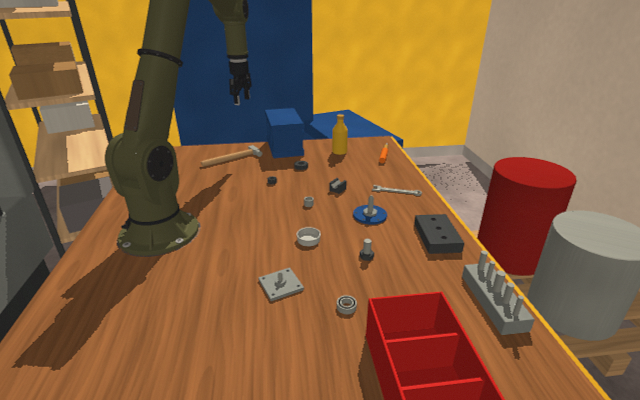

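The scene view shows the gear (451,341), pinion (448,264), sleeve (354,233), bearing (238,124), tall spindle (262,245), short spindle (299,122), bolt (240,173), dish (311,175) and V-block (338,290). The side view shows the same objects.

```bash
cat > h.py <<'E'
import numpy as np,cv2
from scipy.optimize import least_squares
def cloud(c):
    v,u=np.mgrid[:400,:640]; z=c["z_map"].astype(float)
    P=np.stack([(u-c["cx"])/c["fx"]*z,(v-c["cy"])/c["fy"]*z,z],-1)
    W=(P-c["t"])@c["R"]; W[z==0]=np.nan; return W
def pix(c,X):
    q=c["R"]@np.array(X)+c["t"]; return c["fx"]*q[0]/q[2]+c["cx"],c["fy"]*q[1]/q[2]+c["cy"]
def top(W,x,y,r,z0,z1):
    m=(np.hypot(W[...,0]-x,W[...,1]-y)<r)&(W[...,2]>z0)&(W[...,2]<z1); return W[m]
def mec(P):
    (x,y),r=cv2.minEnclosingCircle(P[:,:2].astype(np.float32)); return x,y,r
E
python3 - <<'E'
from h import *
S={n:dict(np.load(n+"0.npz")) for n in("scene","side","wrist")}
px=dict(gear=(451,341,.045,.014,.026,.029),pinion=(448,264,.035,.014,.026,.018),sleeve=(354,233,.035,.019,.03,.017),bearing=(238,124,.04,.011,.022,.024),
 tall=(262,245,.075,.006,.0135,.056),short=(299,122,.07,.006,.0135,.0636),bolt=(240,173,.04,.01,.07,.02),dish=(311,175,.06,.017,.03,.036),vblock=(338,290,.045,.02,.045,.033))
Ws={n:cloud(c) for n,c in S.items()}
for k,(u,v,r,z0,z1,R) in px.items():
    W=Ws["scene"]; p=np.nanmedian(W[v-3:v+4,u-3:u+4].reshape(-1,3),0)
    for n in S:
        T=top(Ws[n],p[0],p[1],r,z0,z1)
        if len(T)<8: print(k,n,len(T));continue
        for _ in range(2):
            x,y,rr=mec(T); T=top(Ws[n],x,y,R*1.15,z0,z1)
        x,y,rr=mec(T)
        print(k,n,len(T),np.round([x,y,rr,R,np.median(T[:,2]),np.hypot(x,y)],4))
for n in S:
    W=Ws[n]; m=(abs(W[...,0]-.45)<.4)&(abs(W[...,1])<.6)&(abs(W[...,2])<.008); print(n,np.median(W[m][:,2]))
E
```

```text
gear scene 531 [0.4767 0.4273 0.0293 0.029  0.0202 0.6401]
gear side 66 [0.4732 0.4209 0.0317 0.029  0.019  0.6333]
gear wrist 202 [0.4625 0.4322 0.0231 0.029  0.0185 0.633 ]
pinion scene 146 [0.3545 0.3019 0.0187 0.018  0.0197 0.4656]
pinion side 39 [0.3477 0.2946 0.02   0.018  0.0185 0.4558]
pinion wrist 0
sleeve scene 83 [0.4763 0.1141 0.0176 0.017  0.0233 0.4898]
sleeve side 33 [0.4731 0.1088 0.0184 0.017  0.0224 0.4855]
sleeve wrist 0
bearing scene 126 [ 0.5148 -0.3876  0.0265  0.024   0.0147  0.6444]
bearing side 202 [ 0.5123 -0.3922  0.0246  0.024   0.0149  0.6452]
bearing wrist 0
tall scene 1250 [0.6763 0.0108 0.0638 0.056  0.0101 0.6763]
tall side 385 [0.6677 0.0086 0.0584 0.056  0.0099 0.6678]
tall wrist 0
short scene 567 [ 0.3633 -0.2875  0.0612  0.0636  0.01    0.4634]
short side 761 [ 0.3596 -0.2922  0.0633  0.0636  0.0101  0.4633]
short wrist 0
bolt scene 213 [ 0.6071 -0.2     0.0205  0.02    0.0259  0.6392]
bolt side 181 [ 0.604  -0.2066  0.0209  0.02    0.0275  0.6383]
bolt wrist 0
dish scene 125 [ 0.4521 -0.0971  0.0376  0.036   0.0207  0.4624]
dish side 96 [ 0.4513 -0.102   0.0371  0.036   0.0207  0.4627]
dish wrist 0
vblock scene 441 [0.5943 0.2097 0.033  0.033  0.0296 0.6302]
vblock side 110 [0.5922 0.204  0.033  0.033  0.0286 0.6263]
vblock wrist 0
scene 0.0005196635541980685
side 0.00021696040451357984
wrist 0.0006490895652499057
```

View pics/wrist0.png

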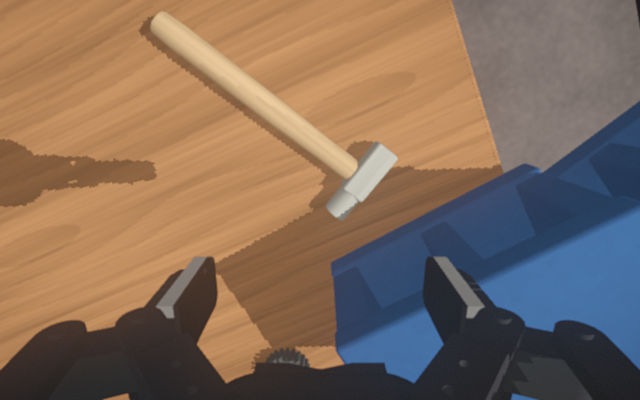

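```bash
cat >> h.py <<'E'
from scipy.spatial.transform import Rotation as Ro
def go(bot,x,y,z,azi=None):
    s=bot.observe(); w=s["orientation"]; R=Ro.from_quat([w[1],w[2],w[3],w[0]]); d=np.array([x,y,z])-s["eef_pos"]
    print("t",round(s["time"],2),"at",np.round(s["eef_pos"],4),"gap",round(s["finger_gap"],4),"F",np.round(s["contact_force"],1)," d_tool",np.round(R.inv().apply(d),4))
    if azi is not None:
        a=np.radians(azi); yt=np.array([np.cos(a),np.sin(a),0]); zt=np.array([0,0,-1.]); T=Ro.from_matrix(np.c_[np.cross(yt,zt),yt,zt])
        print("rotvec first",np.round((R.inv()*T).as_rotvec(),3),"d after turn",np.round(T.inv().apply(d),4))
E
python3 - <<'E'
from h import *
from cell import bot
S={n:dict(np.load(n+"0.npz")) for n in("scene","side","wrist")}
for k,x,y in(("gear",.475,.424),("bearing",.5135,-.39),("pinion",.351,.298),("sleeve",.4747,.1115)):
    for n in S:
        W=cloud(S[n]); m=(np.hypot(W[...,0]-x,W[...,1]-y)<.14)&(np.hypot(W[...,0]-x,W[...,1]-y)>.045)&(W[...,2]>.012)
        P=W[m]
        if len(P): i=np.argmin(np.hypot(P[:,0]-x,P[:,1]-y)); print(k,n,len(P),P[i].round(3),P.max(0).round(3),P.min(0).round(3))
go(bot,.475,.424,.16,42)
E
```

```text
gear scene 1351 [0.464 0.545 0.029] [0.502 0.564 0.155] [0.393 0.538 0.012]
gear side 747 [0.473 0.533 0.039] [0.496 0.562 0.153] [0.383 0.526 0.012]
bearing scene 861 [ 0.543 -0.475  0.031] [ 0.624 -0.299  0.112] [ 0.409 -0.526  0.012]
bearing side 1179 [ 0.541 -0.48   0.108] [ 0.617 -0.321  0.112] [ 0.388 -0.528  0.012]
sleeve scene 84 [0.565 0.203 0.035] [0.595 0.213 0.037] [0.563 0.177 0.016]
sleeve side 68 [0.56  0.2   0.033] [0.594 0.21  0.038] [0.56  0.169 0.012]
t 0.15 at [0.253  0.5711 0.2496] gap 0.085 F [-0.5  0.6 -0.3]  d_tool [-0.2626 -0.0445  0.0897]
rotvec first [-0.001  0.     0.421] d after turn [-0.2579  0.0666  0.0896]
```

Emit:
drive_tool(
  dr=[
    [0, 0, 0],
    [0, 0, 0],
    [0, 0, 0],
    [0, 0, 0],
    [0, 0, 0],
    [0, 0, 0],
    [0, 0, 0],
    [0, 0, 0],
    [0, 0, 0],
    [0, 0, 0],
    [0, 0, 0],
    [0, 0, 0],
  ],
  translation=[
    [-0.0328, -0.0056, 0],
    [-0.0328, -0.0056, 0],
    [-0.0328, -0.0056, 0.01],
    [-0.0328, -0.0056, 0.01],
    [-0.0328, -0.0056, 0.01],
    [-0.0328, -0.0056, 0.02],
    [-0.0328, -0.0056, 0.02],
    [-0.0328, -0.0056, 0.02],
    [0, 0, 0],
    [0, 0, 0],
    [0, 0, 0],
    [0, 0, 0],
  ],
  jaw=[1, 1, 1, 1, 1, 1, 1, 1, 1, 1, 1, 1],
)

```text
time: 1.35
eef_pos: [0.4737, 0.4258, 0.161]
orientation: [-0.0, 0.206, 0.979, 0.001]
contact_force: [-0.2, 0.7, -0.2]
finger_gap: 0.0856
gripper_force: 0.0
```

```bash
cat >> h.py <<'E'
def look(bot,name,x,y,r,z0,z1,R):
    c=bot.camera("wrist"); cv2.imwrite(f"pics/{name}.png",c["frame"]); W=cloud(c); np.savez(name+".npz",**c)
    b=W[(np.hypot(W[...,0]-x,W[...,1]-y)<.12)&(abs(W[...,2])<.008)]; print("bench z",np.median(b[:,2]))
    T=top(W,x,y,r,z0,z1)
    for _ in range(2): X,Y,rr=mec(T); T=top(W,X,Y,R*1.15,z0,z1)
    print(name,len(T),"circle",np.round(mec(T),4),"want r",R,"bbox mid",((T.max(0)+T.min(0))/2).round(4),"z",np.median(T[:,2]).round(4)); return W
E
python3 - <<'E'
from h import *
from cell import bot
look(bot,"w1",.475,.424,.045,.016,.026,.029)
go(bot,.475,.424,.06)
E
```

```text
bench z 0.0007311103366786264
w1 2895 circle [0.4765 0.4243 0.0293] want r 0.029 bbox mid [0.4766 0.4246 0.0194] z 0.0204
t 1.4 at [0.4739 0.4256 0.161 ] gap 0.0853 F [-0.2  0.   0.2]  d_tool [-0.0017 -0.0011  0.101 ]
```

View pics/w1.png

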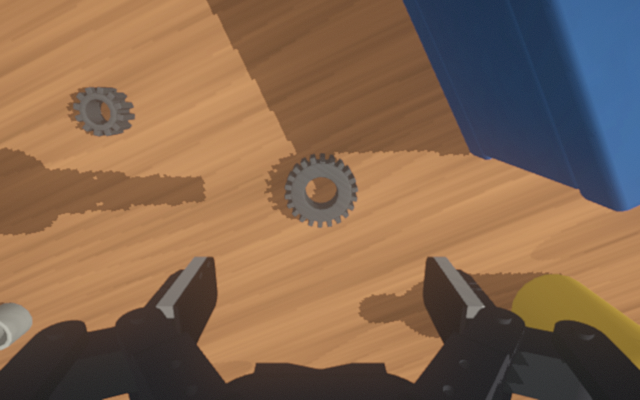

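The wrist view shows the gear at (321,190), centred between the open fingers. The blue box is upper right and a yellow bottle is at (560,310), so I check its clearance to the right finger.

Run:
```python
from h import *
from cell import bot
c=dict(np.load("w1.npz")); W=cloud(c)
P=W[270:345,515:639].reshape(-1,3); P=P[P[:,2]>.012]; print("bottle",len(P),P.min(0).round(3),P.max(0).round(3)); 
P=W[0:220,400:639].reshape(-1,3); P=P[P[:,2]>.012]; print("box",P.min(0).round(3),P.max(0).round(3))
go(bot,.4766,.4245,.021)
```

```text
bottle 6273 [0.482 0.474 0.012] [0.655 0.601 0.213]
box [0.375 0.533 0.012] [0.501 0.567 0.153]
t 1.4 at [0.4739 0.4256 0.161 ] gap 0.0853 F [-0.2  0.   0.2]  d_tool [-3.0e-03 -1.0e-04  1.4e-01]
```

Run:
```python
from h import *
W=cloud(dict(np.load("side0.npz"))); P=W[125:153,336:345].reshape(-1,3); print(P.min(0).round(3),P.max(0).round(3))
W=cloud(dict(np.load("w1.npz"))); P=W[285:300,540:570].reshape(-1,3); print(P.min(0).round(3),P.max(0).round(3))
```

```text
[0.641 0.529 0.007] [0.681 0.57  0.132]
[0.629 0.556 0.014] [0.634 0.583 0.041]
```

Emit:
drive_tool(
  dr=[
    [0, 0, 0],
    [0, 0, 0],
    [0, 0, 0],
    [0, 0, 0],
    [0, 0, 0],
    [0, 0, 0],
    [0, 0, 0],
    [0, 0, 0],
    [0, 0, 0],
    [0, 0, 0],
    [0, 0, 0],
    [0, 0, 0],
    [0, 0, 0],
    [0, 0, 0],
    [0, 0, 0],
    [0, 0, 0],
    [0, 0, 0],
    [0, 0, 0],
  ],
  translation=[
    [-0.003, 0, 0.01],
    [0, 0, 0.025],
    [0, 0, 0.025],
    [0, 0, 0.025],
    [0, 0, 0.025],
    [0, 0, 0.015],
    [0, 0, 0.01],
    [0, 0, 0.005],
    [0, 0, 0],
    [0, 0, 0],
    [0, 0, 0],
    [0, 0, 0],
    [0, 0, 0],
    [0, 0, 0],
    [0, 0, 0],
    [0, 0, 0],
    [0, 0, 0],
    [0, 0, 0],
  ],
  jaw=[1, 1, 1, 1, 1, 1, 1, 1, 1, 1, 0, 0, 0, 0, -1, -1, -1, -1],
)

```text
time: 3.2
eef_pos: [0.4782, 0.4238, 0.022]
orientation: [0.001, 0.207, 0.978, 0.001]
contact_force: [-1.2, -0.8, 9.3]
finger_gap: 0.0561
gripper_force: 61.8
```

Run:
```python
from h import *
from cell import bot
print(bot.observe()["gripper_force"]); go(bot,.672,.0097,.17,0)
```

```text
61.77371227182448
t 3.2 at [0.4782 0.4238 0.022 ] gap 0.0561 F [-1.2 -0.8  9.3]  d_tool [-0.3451 -0.2997 -0.1483]
rotvec first [ 3.000e-03 -1.000e-03  1.154e+00] d after turn [-0.4141  0.1938 -0.148 ]
```

Emit:
drive_tool(
  dr=[
    [0, 0, 0],
    [0, 0, 0],
    [0, 0, 0],
    [0, 0, 0],
    [0, 0, 0],
    [0, 0, 0],
    [0, 0, 0],
    [0, 0, 0],
    [0, 0, 0],
    [0, 0, 0],
    [0, 0, 0],
    [0, 0, 0],
    [0, 0, 0],
    [0, 0, 0],
    [0, 0, 0],
    [0, 0, 0],
    [0, 0, 0],
    [0, 0, 0],
  ],
  translation=[
    [0, 0, -0.01],
    [0, 0, -0.025],
    [0, 0, -0.03],
    [0, 0, -0.03],
    [0, 0, -0.03],
    [-0.012, -0.01, -0.023],
    [-0.03, -0.026, 0],
    [-0.034, -0.03, 0],
    [-0.035, -0.03, 0],
    [-0.035, -0.03, 0],
    [-0.035, -0.03, 0],
    [-0.035, -0.03, 0],
    [-0.035, -0.03, 0],
    [-0.035, -0.03, 0],
    [-0.03, -0.027, 0],
    [-0.015, -0.014, 0],
    [0, 0, 0],
    [0, 0, 0],
  ],
  jaw=[-1, -1, -1, -1, -1, -1, -1, -1, -1, -1, -1, -1, -1, -1, -1, -1, -1, -1],
)

```text
time: 5.0
eef_pos: [0.6635, 0.0264, 0.1681]
orientation: [-0.001, 0.207, 0.978, 0.0]
contact_force: [-0.9, 0.8, -3.5]
finger_gap: 0.056
gripper_force: 64.9
```

Run:
```python
from h import *
from cell import bot
go(bot,.672,.0097,.17)
c=bot.camera("wrist"); cv2.imwrite("pics/w2.png",c["frame"]); np.savez("w2.npz",**c); print(pix(c,[.672,.0097,.076]),pix(c,[.672,.0097,.01]))
W=cloud(c); T=W[...,:][(W[...,2]>.135)&(W[...,2]<.2)&(np.hypot(W[...,0]-.672,W[...,1]-.01)<.06)]; print(len(T),np.percentile(T[:,2],[5,50,95]))
```

```text
t 5.0 at [0.6635 0.0264 0.1681] gap 0.056 F [-0.9  0.8 -3.5]  d_tool [-0.0146 -0.0118 -0.002 ]
(np.float64(303.0892890290522), np.float64(229.7433111852225)) (np.float64(306.6334803420724), np.float64(200.71416025051403))
19209 [0.15471345 0.16640843 0.19357332]
```

View pics/w2.png

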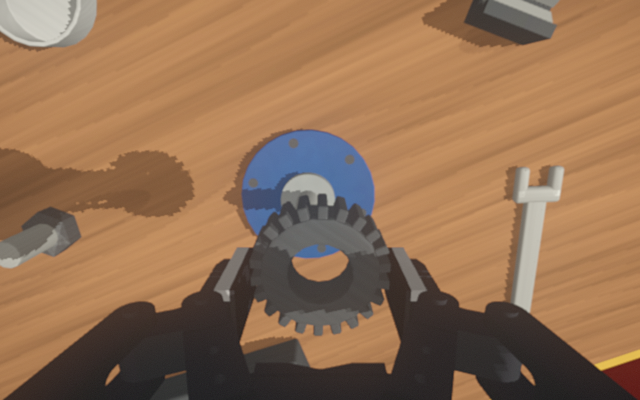

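The gear is held between the pads at (318,265). The blue flange with the shaft behind it is centred near (308,195). I fit both.

```bash
cat >> h.py <<'E'
def circfit(P,R,x,y):
    # edge points in angular sectors, known radius, robust
    e=[]; a=np.arctan2(P[:,1]-y,P[:,0]-x); r=np.hypot(P[:,0]-x,P[:,1]-y)
    for k in np.linspace(-np.pi,np.pi,73)[:-1]:
        m=(a>=k)&(a<k+np.pi/36)
        if m.sum()>2: e.append(P[m][np.argmax(r[m]),:2])
    e=np.array(e); s=least_squares(lambda p:np.hypot(e[:,0]-p[0],e[:,1]-p[1])-R,[x,y],loss="soft_l1",f_scale=.0006)
    return s.x,np.median(abs(s.fun)),len(e)
E
python3 - <<'E'
from h import *
def blue(c,W):
    f=c["frame"].astype(int); m=(f[...,0]>f[...,2]*1.4)&(f[...,0]>60)&(abs(W[...,2]-.01)<.006)&(np.hypot(W[...,0]-.672,W[...,1]-.01)<.07); return W[m]
for n in("w2","scene0","side0"):
    c=dict(np.load(n+".npz")); W=cloud(c); P=blue(c,W); print(n,len(P),circfit(P,.056,.672,.0097),P[:,2].mean(),"mec",mec(P))
c=dict(np.load("w2.npz")); W=cloud(c)
P=W[200:335,250:392]; m=(P[...,2]>.14)&(P[...,2]<.19); Q=P[m]
# top plane: ransac
rng=np.random.default_rng(0); best=0
for _ in range(400):
    a=Q[rng.choice(len(Q),3,False)]; n=np.cross(a[1]-a[0],a[2]-a[0]); n/=np.linalg.norm(n)+1e-12
    if abs(n[2])<.9: continue
    i=abs((Q-a[0])@n)<.0008
    if i.sum()>best: best=i.sum(); I=i; N=n*np.sign(n[2])
T=Q[I]; N=np.linalg.svd(T-T.mean(0))[2][2]; N*=np.sign(N[2])
print("gear plane",best,len(Q),N.round(4),"centre",mec(T),circfit(T,.029,*mec(T)[:2]),T[:,2].mean())
E
```

```text
w2 7164 (array([0.67000883, 0.01182987]), np.float64(0.0008593550540706221), 56) 0.010697549460015571 mec (0.6693070530891418, 0.01160181313753128, 0.055672548711299896)
scene0 1189 (array([0.66904228, 0.01489989]), np.float64(0.001138965332617304), 70) 0.010026607768552602 mec (0.6685613393783569, 0.014364651404321194, 0.05683063715696335)
side0 371 (array([0.66568164, 0.00958227]), np.float64(0.002216144172264088), 63) 0.009684084236623342 mec (0.668195903301239, 0.008454316295683384, 0.058278873562812805)
gear plane 7601 13552 [-0.0018  0.0019  1.    ] centre (0.6628732681274414, 0.026050731539726257, 0.030829353258013725) (array([0.66117601, 0.02647168]), np.float64(0.0005890942876586626), 72) 0.1663290201847463
```

Run:
```python
from h import *
from cell import bot
go(bot,.671,.0118,.043)
```

```text
t 5.05 at [0.6633 0.0278 0.1682] gap 0.0564 F [-0.4  1.  -3.4]  d_tool [-0.0136 -0.0116  0.1252]
```

Emit:
drive_tool(
  dr=[
    [0, 0, 0],
    [0, 0, 0],
    [0, 0, 0],
    [0, 0, 0],
    [0, 0, 0],
    [0, 0, 0],
    [0, 0, 0],
  ],
  translation=[
    [-0.007, -0.006, 0],
    [-0.006, -0.005, 0.01],
    [0, 0, 0.015],
    [0, 0, 0.02],
    [0, 0, 0.007],
    [0, 0, 0],
    [0, 0, 0],
  ],
  jaw=[-1, -1, -1, -1, -1, -1, -1],
)

```text
time: 5.75
eef_pos: [0.6718, 0.0113, 0.1166]
orientation: [0.0, 0.207, 0.978, 0.0]
contact_force: [0.2, 0.7, -2.7]
finger_gap: 0.0564
gripper_force: 64.9
```

Run:
```python
from h import *
from cell import bot
go(bot,.671,.0118,.043)
for n in("wrist","scene"):
    c=bot.camera(n); 
    if n=="wrist": cv2.imwrite("pics/w3.png",c["frame"])
    else: cv2.imwrite("pics/s3.png",cv2.resize(c["frame"][150:300,180:360],None,fx=4,fy=4))
go(bot,.671,.0118,.043)
```

```text
t 5.75 at [0.6718 0.0113 0.1166] gap 0.0564 F [ 0.2  0.7 -2.7]  d_tool [0.001  0.0001 0.0736]
t 5.85 at [0.6721 0.0114 0.1173] gap 0.0561 F [-0.3  0.2 -3.6]  d_tool [ 0.0013 -0.0001  0.0743]
```

View pics/w3.png

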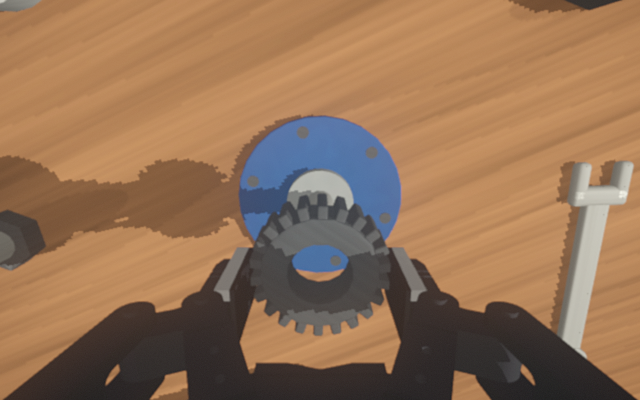

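Collar centre at column 321 and gear at 320, so they are aligned. I descend.

Emit:
drive_tool(
  dr=[
    [0, 0, 0],
    [0, 0, 0],
    [0, 0, 0],
    [0, 0, 0],
    [0, 0, 0],
    [0, 0, 0],
    [0, 0, 0],
    [0, 0, 0],
    [0, 0, 0],
  ],
  translation=[
    [0, 0, 0.01],
    [0, 0, 0.01],
    [0, 0, 0.01],
    [0, 0, 0.01],
    [0, 0, 0.01],
    [0, 0, 0.01],
    [0, 0, 0.01],
    [0, 0, 0.003],
    [0, 0, 0],
  ],
  jaw=[-1, -1, -1, -1, -1, -1, -1, -1, -1],
)

```text
time: 6.75
eef_pos: [0.6711, 0.0113, 0.0425]
orientation: [-0.001, 0.207, 0.978, -0.0]
contact_force: [-0.2, 0.1, -3.5]
finger_gap: 0.0557
gripper_force: 64.9
```

Free so far, with about 2–3 mm left to the seat.

Emit:
drive_tool(
  dr=[
    [0, 0, 0],
    [0, 0, 0],
    [0, 0, 0],
    [0, 0, 0],
  ],
  translation=[
    [0, 0, 0.001],
    [0, 0, 0.001],
    [0, 0, 0.001],
    [0, 0, 0],
  ],
  jaw=[-1, -1, -1, -1],
)

```text
time: 7.15
eef_pos: [0.6715, 0.0113, 0.0404]
orientation: [0.0, 0.207, 0.978, 0.0]
contact_force: [-0.0, 0.6, -3.7]
finger_gap: 0.0561
gripper_force: 64.9
```

Emit:
drive_tool(
  dr=[
    [0, 0, 0],
    [0, 0, 0],
    [0, 0, 0],
    [0, 0, 0],
    [0, 0, 0],
    [0, 0, 0],
    [0, 0, 0],
    [0, 0, 0],
    [0, 0, 0],
    [0, 0, 0],
    [0, 0, 0],
    [0, 0, 0],
    [0, 0, 0],
    [0, 0, 0],
  ],
  translation=[
    [0, 0, 0.001],
    [0, 0, 0],
    [0, 0, 0],
    [0, 0, 0],
    [0, 0, 0],
    [0, 0, 0],
    [0, 0, 0],
    [0, 0, -0.01],
    [0, 0, -0.03],
    [0, 0, -0.03],
    [0, 0, -0.03],
    [0, 0, -0.02],
    [0, 0, 0],
    [0, 0, 0],
  ],
  jaw=[-1, -1, 1, 1, 1, 1, 1, 1, 1, 1, 1, 1, 1, 1],
)

```text
time: 8.55
eef_pos: [0.6715, 0.0113, 0.1599]
orientation: [0.001, 0.207, 0.978, 0.0]
contact_force: [-0.0, -0.2, -0.4]
finger_gap: 0.0852
gripper_force: 0.0
```

Run:
```python
from h import *
from cell import bot
c=bot.camera("wrist"); W=cloud(c); cv2.imwrite("pics/w4.png",c["frame"]); np.savez("w4.npz",**c)
T=top(W,.671,.0118,.04,.032,.045); print("gear",mec(T),circfit(T,.029,.671,.0118),np.percentile(T[:,2],[5,50,95]))
A=np.c_[T[:,:2],np.ones(len(T))]; m=abs(T[:,2]-np.median(T[:,2]))<.003; print("slope",np.linalg.lstsq(A[m],T[m,2],rcond=None)[0])
T=top(W,.671,.0118,.03,.06,.085); print("shaft",len(T),mec(T),T[:,2].max())
f=c["frame"].astype(int); m=(f[...,0]>f[...,2]*1.4)&(f[...,0]>60)&(abs(W[...,2]-.01)<.006)&(np.hypot(W[...,0]-.672,W[...,1]-.01)<.07); print("flange",circfit(W[m],.056,.67,.0118))
go(bot,.4747,.1115,.16,0)
```

```text
gear (0.6697352528572083, 0.010875767096877098, 0.029529079794883728) (array([0.66932673, 0.0111362 ]), np.float64(0.00032810545204083573), 72) [0.03534137 0.03842019 0.03969725]
slope [0.00393621 0.00037941 0.03576374]
shaft 613 (0.6693076491355896, 0.011262173764407635, 0.009103411808609962) 0.07807257125668741
flange (array([0.66907154, 0.01148856]), np.float64(0.0010800656647755973), 72)
t 8.6 at [0.671  0.0112 0.1588] gap 0.0853 F [ 0.4  0.1 -0.8]  d_tool [ 0.2201  0.0122 -0.001 ]
rotvec first [-1.000e-03 -0.000e+00  1.154e+00] d after turn [ 0.1003 -0.1963 -0.0012]
```

View pics/w4.png

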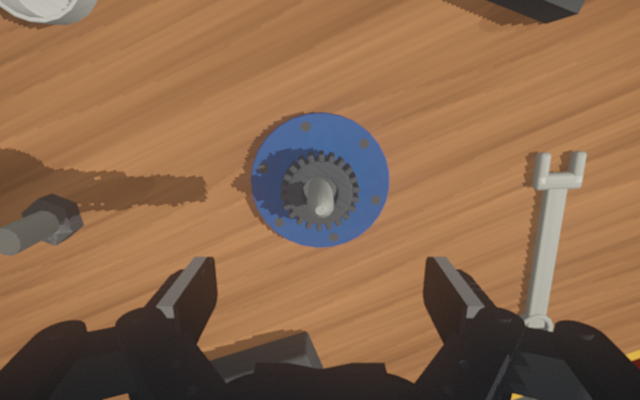

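The wrist view shows the gear seated flat and concentric on the spindle at (320,190). Next is the sleeve.

Emit:
drive_tool(
  dr=[
    [0, 0, 0],
    [0, 0, 0],
    [0, 0, 0],
    [0, 0, 0],
    [0, 0, 0],
    [0, 0, 0],
    [0, 0, 0],
    [0, 0, 0],
    [0, 0, 0],
    [0, 0, 0],
  ],
  translation=[
    [0.02, 0.002, 0],
    [0.03, 0.002, 0],
    [0.035, 0.002, 0],
    [0.035, 0.002, 0],
    [0.035, 0.002, 0],
    [0.035, 0.001, 0],
    [0.02, 0.001, 0],
    [0.01, 0, 0],
    [0, 0, 0],
    [0, 0, 0],
  ],
  jaw=[1, 1, 1, 1, 1, 1, 1, 1, 1, 1],
)

```text
time: 9.6
eef_pos: [0.4761, 0.1108, 0.159]
orientation: [0.0, 0.207, 0.978, -0.0]
contact_force: [0.7, 0.4, 0.2]
finger_gap: 0.0852
gripper_force: 0.0
```

Run:
```python
from h import *
from cell import bot
W=look(bot,"w5",.4747,.1115,.03,.021,.03,.017)
T=top(W,.4747,.1115,.03,.021,.03); print(circfit(T,.017,*mec(T)[:2]))
go(bot,.4757,.1115,.021)
```

```text
bench z 0.0007302635748542971
w5 653 circle [0.4763 0.1107 0.017 ] want r 0.017 bbox mid [0.4761 0.1105 0.0239] z 0.0244
(array([0.47617703, 0.11064671]), np.float64(0.0005525812509477052), 72)
t 9.65 at [0.4763 0.1107 0.159 ] gap 0.0855 F [-0.1 -0.3  0.7]  d_tool [0.001  0.0005 0.138 ]
```

Emit:
drive_tool(
  dr=[
    [0, 0, 0],
    [0, 0, 0],
    [0, 0, 0],
    [0, 0, 0],
    [0, 0, 0],
    [0, 0, 0],
    [0, 0, 0],
    [0, 0, 0],
    [0, 0, 0],
    [0, 0, 0],
    [0, 0, 0],
    [0, 0, 0],
    [0, 0, 0],
    [0, 0, 0],
    [0, 0, 0],
    [0, 0, 0],
    [0, 0, 0],
    [0, 0, 0],
  ],
  translation=[
    [0, 0, 0.01],
    [0, 0, 0.025],
    [0, 0, 0.025],
    [0, 0, 0.025],
    [0, 0, 0.025],
    [0, 0, 0.014],
    [0, 0, 0.007],
    [0, 0, 0.003],
    [0, 0, 0],
    [0, 0, 0],
    [0, 0, 0],
    [0, 0, 0],
    [0, 0, 0],
    [0, 0, 0],
    [0, 0, 0],
    [0, 0, 0],
    [0, 0, 0],
    [0, 0, 0],
  ],
  jaw=[1, 1, 1, 1, 1, 1, 1, 1, 1, 0.5, 0.2, 0, -0.1, -0.2, -1, -1, -1, -1],
)

```text
time: 11.45
eef_pos: [0.4754, 0.1114, 0.026]
orientation: [0.0, 0.207, 0.978, 0.0]
contact_force: [-1.7, -0.3, 9.2]
finger_gap: 0.032
gripper_force: 58.6
```

Run:
```python
from h import *
from cell import bot
go(bot,.671,.0115,.15)
```

```text
t 11.45 at [0.4754 0.1114 0.026 ] gap 0.032 F [-1.7 -0.3  9.2]  d_tool [-0.2194 -0.0121 -0.1238]
```

Emit:
drive_tool(
  dr=[
    [0, 0, 0],
    [0, 0, 0],
    [0, 0, 0],
    [0, 0, 0],
    [0, 0, 0],
    [0, 0, 0],
    [0, 0, 0],
    [0, 0, 0],
    [0, 0, 0],
    [0, 0, 0],
    [0, 0, 0],
    [0, 0, 0],
    [0, 0, 0],
    [0, 0, 0],
  ],
  translation=[
    [0, 0, -0.01],
    [0, 0, -0.025],
    [0, 0, -0.03],
    [0, 0, -0.03],
    [-0.02, -0.002, -0.02],
    [-0.03, -0.002, -0.01],
    [-0.035, -0.002, 0],
    [-0.035, -0.002, 0],
    [-0.035, -0.002, 0],
    [-0.035, -0.001, 0],
    [-0.02, -0.001, 0],
    [-0.01, 0, 0],
    [0, 0, 0],
    [0, 0, 0],
  ],
  jaw=[-1, -1, -1, -1, -1, -1, -1, -1, -1, -1, -1, -1, -1, -1],
)

```text
time: 12.85
eef_pos: [0.6704, 0.0122, 0.1502]
orientation: [-0.001, 0.206, 0.978, 0.0]
contact_force: [-0.3, 0.0, -1.0]
finger_gap: 0.0316
gripper_force: 59.6
```

Run:
```python
from h import *
from cell import bot
go(bot,.671,.0115,.1)
c=bot.camera("wrist"); cv2.imwrite("pics/w6.png",c["frame"]); W=cloud(c); np.savez("w6.npz",**c)
x,y,z=bot.observe()["eef_pos"]
for h in(z-.002,): 
    T=top(W,x,y,.021,h-.004,h+.004); print(len(T),mec(T),circfit(T,.017,x,y),np.percentile(T[:,2],[5,50,95]))
A=np.c_[T[:,:2],np.ones(len(T))]; print(np.linalg.lstsq(A,T[:,2],rcond=None)[0])
```

```text
t 12.85 at [0.6704 0.0122 0.1502] gap 0.0316 F [-0.3  0.  -1. ]  d_tool [-0.0009 -0.0004  0.0502]
2812 (0.6704527735710144, 0.012466569431126118, 0.021056996658444405) (array([0.6708791 , 0.01090099]), np.float64(0.00036452621772903836), 72) [0.14508386 0.14840959 0.14989335]
[-0.00289637  0.00257569  0.15002113]
```

View pics/w6.png

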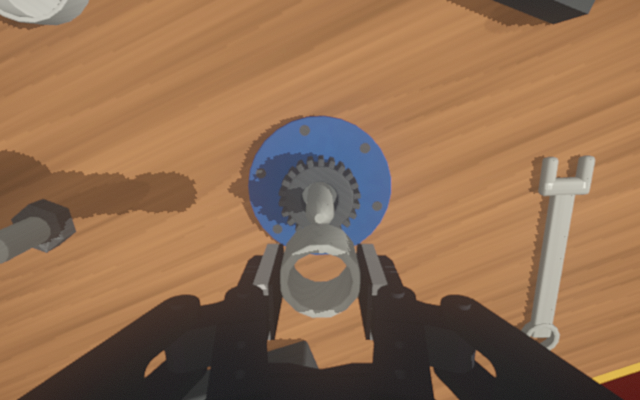

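The sleeve is upright in the jaws at (320,270) and in line with the shaft at (320,200). I lower it.

Emit:
drive_tool(
  dr=[
    [0, 0, 0],
    [0, 0, 0],
    [0, 0, 0],
    [0, 0, 0],
    [0, 0, 0],
    [0, 0, 0],
    [0, 0, 0],
    [0, 0, 0],
    [0, 0, 0],
    [0, 0, 0],
  ],
  translation=[
    [0.001, 0, 0.01],
    [0, 0, 0.02],
    [0, 0, 0.01],
    [0, 0, 0.01],
    [0, 0, 0.01],
    [0, 0, 0.01],
    [0, 0, 0.01],
    [0, 0, 0.003],
    [0, 0, 0.001],
    [0, 0, 0],
  ],
  jaw=[-1, -1, -1, -1, -1, -1, -1, -1, -1, -1],
)

```text
time: 13.9
eef_pos: [0.6708, 0.0117, 0.0664]
orientation: [0.0, 0.207, 0.978, 0.0]
contact_force: [-0.8, 0.5, -0.5]
finger_gap: 0.0318
gripper_force: 59.6
```

Emit:
drive_tool(
  dr=[
    [0, 0, 0],
    [0, 0, 0],
    [0, 0, 0],
    [0, 0, 0],
  ],
  translation=[
    [0, 0, 0.001],
    [0, 0, 0.001],
    [0, 0, 0.0005],
    [0, 0, 0],
  ],
  jaw=[-1, -1, -1, -1],
)

```text
time: 14.3
eef_pos: [0.6707, 0.0117, 0.0642]
orientation: [0.0, 0.207, 0.978, 0.0]
contact_force: [-0.9, -0.2, 2.1]
finger_gap: 0.0317
gripper_force: 59.9
```

Emit:
drive_tool(
  dr=[
    [0, 0, 0],
    [0, 0, 0],
    [0, 0, 0],
    [0, 0, 0],
    [0, 0, 0],
    [0, 0, 0],
    [0, 0, 0],
    [0, 0, 0],
    [0, 0, 0],
    [0, 0, 0],
    [0, 0, 0],
  ],
  translation=[
    [0, 0, 0],
    [0, 0, 0],
    [0, 0, 0],
    [0, 0, 0],
    [0, 0, 0],
    [0, 0, -0.01],
    [0, 0, -0.025],
    [0, 0, -0.03],
    [0, 0, -0.03],
    [0, 0, 0],
    [0, 0, 0],
  ],
  jaw=[0.3, 1, 1, 1, 1, 1, 1, 1, 1, 1, 1],
)

```text
time: 15.4
eef_pos: [0.671, 0.0117, 0.1602]
orientation: [0.001, 0.207, 0.978, 0.0]
contact_force: [-0.6, -0.2, -1.0]
finger_gap: 0.0853
gripper_force: 0.0
```

Run:
```python
from h import *
from cell import bot
c=bot.camera("wrist"); W=cloud(c); cv2.imwrite("pics/w7.png",c["frame"])
T=top(W,.671,.0118,.03,.057,.0655); r=np.hypot(T[:,0]-.67,T[:,1]-.0115); T=T[r>.0115]; print("sleeve",len(T),mec(T),circfit(T,.017,.67,.0115),np.percentile(T[:,2],[5,50,95]))
T=top(W,.671,.0118,.04,.034,.042); print("gear",circfit(T,.029,.67,.0118),np.percentile(T[:,2],[5,50,95]))
for n in("scene","side"):
    C=dict(np.load(n+"0.npz")); Q=cloud(C); m=(Q[...,2]>.09)&(Q[...,2]<.12)&(Q[...,0]>.35)&(Q[...,0]<.75)&(Q[...,1]<-.25)&(Q[...,1]>-.7)
    q=Q[m]; print("bin rim",q[:,:2].min(0).round(3),q[:,:2].max(0).round(3),"min-area",cv2.minAreaRect(q[:,:2].astype(np.float32)))
    print(cv2.boxPoints(cv2.minAreaRect(q[:,:2].astype(np.float32))).round(3).tolist())
go(bot,.5145,-.39,.17,-37)
```

```text
sleeve 935 (0.6712351441383362, 0.0101867550984025, 0.017128823325037956) (array([0.67123244, 0.01028567]), np.float64(0.0004715379797143853), 72) [0.05833266 0.06236419 0.06354178]
gear (array([0.66950469, 0.010971  ]), np.float64(0.00033917354087011076), 63) [0.03630656 0.03840633 0.03966642]
bin rim [ 0.539 -0.7  ] [ 0.7   -0.471] min-area ((0.6197258234024048, -0.5852031707763672), (0.160422682762146, 0.22893130779266357), 0.12342756241559982)
[[0.5389999747276306, -0.47099998593330383], [0.5400000214576721, -0.699999988079071], [0.699999988079071, -0.6990000009536743], [0.699999988079071, -0.47099998593330383]]
bin rim [ 0.537 -0.7  ] [ 0.698 -0.48 ] min-area ((0.6171982884407043, -0.5897774696350098), (0.16082990169525146, 0.22071276605129242), 0.20856627821922302)
[[0.5360000133514404, -0.47999998927116394], [0.5370000004768372, -0.699999988079071], [0.6980000138282776, -0.699999988079071], [0.6970000267028809, -0.4790000021457672]]
t 15.45 at [0.6703 0.0116 0.1589] gap 0.0856 F [ 0.6 -0.2  0.5]  d_tool [-0.0201 -0.4303 -0.011 ]
rotvec first [-0.   0.   1.8] d after turn [-0.4145  0.1173 -0.0111]
```

Emit:
drive_tool(
  dr=[
    [0, 0, 0],
    [0, 0, 0],
    [0, 0, 0],
    [0, 0, 0],
    [0, 0, 0],
    [0, 0, 0],
    [0, 0, 0],
    [0, 0, 0],
    [0, 0, 0],
    [0, 0, 0],
    [0, 0, 0],
    [0, 0, 0],
    [0, 0, 0],
    [0, 0, 0],
    [0, 0, 0],
    [0, 0, 0],
  ],
  translation=[
    [0, -0.015, -0.003],
    [-0.001, -0.03, -0.004],
    [-0.001, -0.035, -0.004],
    [-0.002, -0.035, 0],
    [-0.002, -0.035, 0],
    [-0.002, -0.035, 0],
    [-0.002, -0.035, 0],
    [-0.002, -0.035, 0],
    [-0.002, -0.035, 0],
    [-0.002, -0.035, 0],
    [-0.001, -0.035, 0],
    [-0.001, -0.035, 0],
    [-0.001, -0.025, 0],
    [-0.001, -0.01, 0],
    [0, 0, 0],
    [0, 0, 0],
  ],
  jaw=[1, 1, 1, 1, 1, 1, 1, 1, 1, 1, 1, 1, 1, 1, 1, 1],
)

```text
time: 17.05
eef_pos: [0.5152, -0.388, 0.1694]
orientation: [-0.0, 0.206, 0.978, 0.001]
contact_force: [0.9, 0.6, 0.3]
finger_gap: 0.0852
gripper_force: 0.0
```

Run:
```python
from h import *
from cell import bot
print(bot.observe()["qpos"].round(2))
W=look(bot,"w8",.5145,-.39,.04,.011,.022,.024)
T=top(W,.5145,-.39,.04,.012,.022); print(circfit(T,.024,*mec(T)[:2]))
go(bot,.5145,-.39,.021)
```

```text
[ 0.74  0.61 -0.22  1.55  0.15  1.    1.63]
bench z 0.0007223610929907411
w8 1919 circle [ 0.5151 -0.391   0.0242] want r 0.024 bbox mid [ 0.515  -0.391   0.0148] z 0.016
(array([ 0.51472043, -0.39101829]), np.float64(0.0004624085717634379), 72)
t 17.1 at [ 0.5156 -0.3875  0.1696] gap 0.0855 F [-0.6 -0.3  0.1]  d_tool [-0.     -0.003   0.1486]
```

View pics/w8.png

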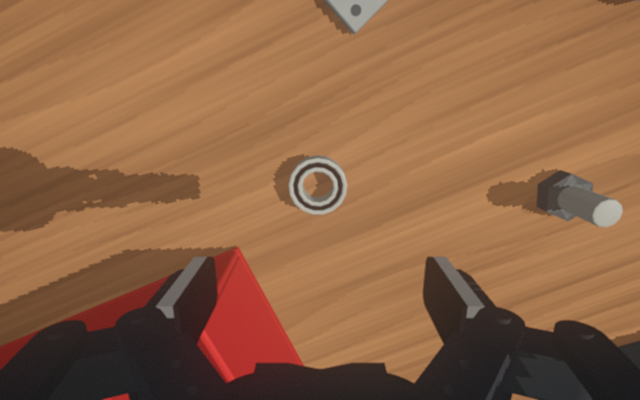

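The bearing is at (318,186). The bin corner is lower left and clear of the finger. I descend and grip.

Emit:
drive_tool(
  dr=[
    [0, 0, 0],
    [0, 0, 0],
    [0, 0, 0],
    [0, 0, 0],
    [0, 0, 0],
    [0, 0, 0],
    [0, 0, 0],
    [0, 0, 0],
    [0, 0, 0],
    [0, 0, 0],
    [0, 0, 0],
    [0, 0, 0],
    [0, 0, 0],
    [0, 0, 0],
    [0, 0, 0],
    [0, 0, 0],
    [0, 0, 0],
    [0, 0, 0],
  ],
  translation=[
    [-0.001, -0.003, 0.01],
    [0, 0, 0.025],
    [0, 0, 0.03],
    [0, 0, 0.03],
    [0, 0, 0.025],
    [0, 0, 0.017],
    [0, 0, 0.008],
    [0, 0, 0.004],
    [0, 0, 0],
    [0, 0, 0],
    [0, 0, 0],
    [0, 0, 0],
    [0, 0, 0],
    [0, 0, 0],
    [0, 0, 0],
    [0, 0, 0],
    [0, 0, 0],
    [0, 0, 0],
  ],
  jaw=[1, 1, 1, 1, 1, 1, 1, 1, 1, 0.7, 0.5, 0.3, 0.2, 0.1, -1, -1, -1, -1],
)

```text
time: 18.9
eef_pos: [0.515, -0.3925, 0.0219]
orientation: [0.001, 0.207, 0.978, -0.0]
contact_force: [-0.2, 3.0, 8.2]
finger_gap: 0.0454
gripper_force: 60.6
```

Run:
```python
from h import *
from cell import bot
go(bot,.671,.0115,.17)
```

```text
t 18.9 at [ 0.515  -0.3925  0.0219] gap 0.0454 F [-0.2  3.   8.2]  d_tool [ 0.0207  0.4326 -0.1481]
```

Emit:
drive_tool(
  dr=[
    [0, 0, 0],
    [0, 0, 0],
    [0, 0, 0],
    [0, 0, 0],
    [0, 0, 0],
    [0, 0, 0],
    [0, 0, 0],
    [0, 0, 0],
    [0, 0, 0],
    [0, 0, 0],
    [0, 0, 0],
    [0, 0, 0],
    [0, 0, 0],
    [0, 0, 0],
    [0, 0, 0],
    [0, 0, 0],
    [0, 0, 0],
    [0, 0, 0],
    [0, 0, 0],
  ],
  translation=[
    [0, 0, -0.01],
    [0, 0, -0.025],
    [0, 0, -0.03],
    [0, 0, -0.03],
    [0, 0, -0.03],
    [0.002, 0.02, -0.02],
    [0.002, 0.03, -0.003],
    [0.002, 0.035, 0],
    [0.002, 0.035, 0],
    [0.002, 0.035, 0],
    [0.002, 0.035, 0],
    [0.002, 0.035, 0],
    [0.002, 0.035, 0],
    [0.002, 0.035, 0],
    [0.002, 0.035, 0],
    [0.001, 0.035, 0],
    [0.001, 0.03, 0],
    [0, 0, 0],
    [0, 0, 0],
  ],
  jaw=[-1, -1, -1, -1, -1, -1, -1, -1, -1, -1, -1, -1, -1, -1, -1, -1, -1, -1, -1],
)

```text
time: 20.8
eef_pos: [0.654, -0.0221, 0.1687]
orientation: [-0.0, 0.206, 0.979, -0.0]
contact_force: [0.4, -0.9, -1.6]
finger_gap: 0.0449
gripper_force: 62.1
```

Run:
```python
from h import *
from cell import bot
go(bot,.671,.0115,.15)
```

```text
t 20.8 at [ 0.654  -0.0221  0.1687] gap 0.0449 F [ 0.4 -0.9 -1.6]  d_tool [-0.002   0.0376  0.0186]
```

Emit:
drive_tool(
  dr=[
    [0, 0, 0],
    [0, 0, 0],
    [0, 0, 0],
    [0, 0, 0],
  ],
  translation=[
    [-0.001, 0.018, 0.005],
    [-0.001, 0.0195, 0.014],
    [0, 0, 0],
    [0, 0, 0],
  ],
  jaw=[-1, -1, -1, -1],
)

```text
time: 21.2
eef_pos: [0.6709, 0.0117, 0.1484]
orientation: [-0.001, 0.206, 0.978, -0.0]
contact_force: [-0.6, -0.2, -2.1]
finger_gap: 0.0448
gripper_force: 62.1
```

Run:
```python
from h import *
from cell import bot
go(bot,.671,.0115,.15)
c=bot.camera("wrist"); cv2.imwrite("pics/w9.png",c["frame"]); W=cloud(c); x,y,z=bot.observe()["eef_pos"]
T=top(W,x,y,.0285,z-.012,z-.001); print(len(T),mec(T),circfit(T,.024,x,y),np.percentile(T[:,2],[5,50,95]))
A=np.c_[T[:,:2],np.ones(len(T))]; print(np.linalg.lstsq(A,T[:,2],rcond=None)[0])
go(bot,.671,.0115,.15)
```

```text
t 21.2 at [0.6709 0.0117 0.1484] gap 0.0448 F [-0.6 -0.2 -2.1]  d_tool [-0.0002 -0.0002 -0.0016]
7854 (0.6677030324935913, 0.012278378941118717, 0.02736821398139) (array([0.67009267, 0.01108737]), np.float64(0.0003880304550648757), 72) [0.1391734  0.1424507  0.14413111]
[ 0.00192913 -0.00248491  0.1410045 ]
t 21.25 at [0.6711 0.0108 0.149 ] gap 0.0451 F [-0.   0.1 -1.5]  d_tool [ 0.0004  0.0006 -0.001 ]
```

View pics/w9.png

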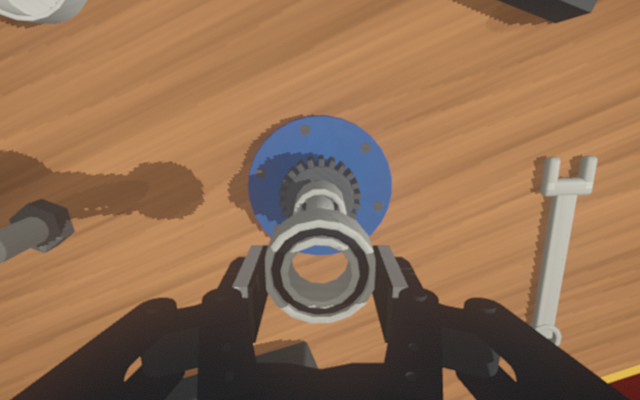

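The bearing is flat in the jaws at (320,265), above the sleeve and shaft. I lower it.

Emit:
drive_tool(
  dr=[
    [0, 0, 0],
    [0, 0, 0],
    [0, 0, 0],
    [0, 0, 0],
    [0, 0, 0],
    [0, 0, 0],
    [0, 0, 0],
    [0, 0, 0],
    [0, 0, 0],
  ],
  translation=[
    [0, 0, 0.01],
    [0, 0, 0.015],
    [0, 0, 0.012],
    [0, 0, 0.01],
    [0, 0, 0.01],
    [0, 0, 0.004],
    [0, 0, 0.001],
    [0, 0, 0.001],
    [0, 0, 0],
  ],
  jaw=[-1, -1, -1, -1, -1, -1, -1, -1, -1],
)

```text
time: 22.15
eef_pos: [0.6716, 0.0109, 0.0872]
orientation: [0.0, 0.207, 0.978, 0.0]
contact_force: [-0.2, -0.1, -2.3]
finger_gap: 0.0455
gripper_force: 62.1
```

Emit:
drive_tool(
  dr=[
    [0, 0, 0],
    [0, 0, 0],
    [0, 0, 0],
    [0, 0, 0],
  ],
  translation=[
    [0, 0, 0.001],
    [0, 0, 0.001],
    [0, 0, 0],
    [0, 0, 0],
  ],
  jaw=[-1, -1, -1, -1],
)

```text
time: 22.55
eef_pos: [0.6713, 0.0108, 0.0849]
orientation: [0.0, 0.207, 0.978, -0.0]
contact_force: [0.3, -0.2, -1.6]
finger_gap: 0.045
gripper_force: 62.1
```

Emit:
drive_tool(
  dr=[
    [0, 0, 0],
    [0, 0, 0],
    [0, 0, 0],
    [0, 0, 0],
  ],
  translation=[
    [0, 0, 0.0005],
    [0, 0, 0.0005],
    [0, 0, 0],
    [0, 0, 0],
  ],
  jaw=[-1, -1, -1, -1],
)

```text
time: 22.95
eef_pos: [0.6713, 0.0108, 0.084]
orientation: [0.0, 0.207, 0.978, 0.0]
contact_force: [0.2, -0.4, 0.1]
finger_gap: 0.0452
gripper_force: 62.3
```

Emit:
drive_tool(
  dr=[
    [0, 0, 0],
    [0, 0, 0],
    [0, 0, 0],
    [0, 0, 0],
    [0, 0, 0],
    [0, 0, 0],
    [0, 0, 0],
    [0, 0, 0],
    [0, 0, 0],
    [0, 0, 0],
    [0, 0, 0],
  ],
  translation=[
    [0, 0, 0],
    [0, 0, 0],
    [0, 0, 0],
    [0, 0, 0],
    [0, 0, 0],
    [0, 0, -0.01],
    [0, 0, -0.025],
    [0, 0, -0.035],
    [0, 0, -0.03],
    [0, 0, 0],
    [0, 0, 0],
  ],
  jaw=[0.5, 1, 1, 1, 1, 1, 1, 1, 1, 1, 1],
)

```text
time: 24.05
eef_pos: [0.6716, 0.0109, 0.1852]
orientation: [0.001, 0.207, 0.978, 0.0]
contact_force: [-0.1, 0.6, -1.1]
finger_gap: 0.0853
gripper_force: 0.0
```

Run:
```python
from h import *
from cell import bot
c=bot.camera("wrist"); W=cloud(c); cv2.imwrite("pics/w10.png",c["frame"])
T=top(W,.671,.0115,.03,.07,.09); print("bearing",len(T),mec(T),circfit(T,.024,.67,.0115),np.percentile(T[:,2],[5,50,95]))
A=np.c_[T[:,:2],np.ones(len(T))]; print(np.linalg.lstsq(A,T[:,2],rcond=None)[0])
T=top(W,.671,.0118,.04,.034,.042); print("gear",circfit(T,.029,.67,.0118),np.percentile(T[:,2],[5,50,95]))
go(bot,.352,.299,.16)
```

```text
bearing 3071 (0.6704707741737366, 0.010147049091756344, 0.02408425509929657) (array([0.67034815, 0.01012754]), np.float64(0.0004217728351195108), 72) [0.07205799 0.07774646 0.07942186]
[ 0.00969633 -0.00568738  0.07081221]
gear (array([0.66976137, 0.01092507]), np.float64(0.00038474530845704), 47) [0.03586179 0.03822529 0.03958135]
t 24.1 at [0.671  0.0108 0.1839] gap 0.0855 F [-0.4 -0.   0. ]  d_tool [0.4083 0.1344 0.0239]
```

View pics/w10.png

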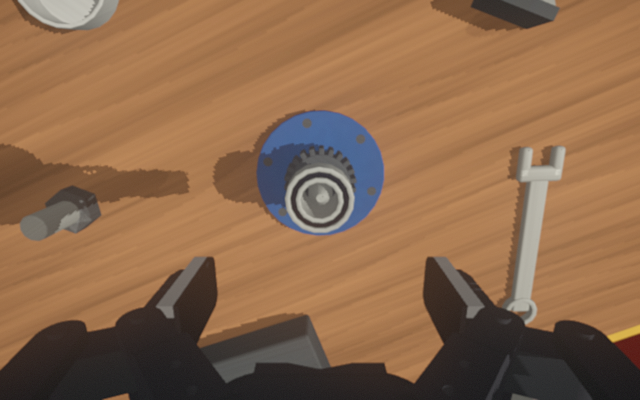

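The bearing sits flat and concentric on the stack at (320,198), top at 78 mm. Now the pinion.

Emit:
drive_tool(
  dr=[
    [0, 0, 0],
    [0, 0, 0],
    [0, 0, 0],
    [0, 0, 0],
    [0, 0, 0],
    [0, 0, 0],
    [0, 0, 0],
    [0, 0, 0],
    [0, 0, 0],
    [0, 0, 0],
    [0, 0, 0],
    [0, 0, 0],
    [0, 0, 0],
    [0, 0, 0],
    [0, 0, 0],
    [0, 0, 0],
  ],
  translation=[
    [0.018, 0.006, 0],
    [0.03, 0.01, 0],
    [0.033, 0.011, 0],
    [0.033, 0.011, 0],
    [0.033, 0.011, 0],
    [0.033, 0.011, 0],
    [0.033, 0.011, 0],
    [0.033, 0.011, 0],
    [0.033, 0.011, 0.004],
    [0.033, 0.011, 0.005],
    [0.033, 0.011, 0.005],
    [0.033, 0.011, 0.005],
    [0.02, 0.006, 0.005],
    [0.01, 0.003, 0],
    [0, 0, 0],
    [0, 0, 0],
  ],
  jaw=[1, 1, 1, 1, 1, 1, 1, 1, 1, 1, 1, 1, 1, 1, 1, 1],
)

```text
time: 25.7
eef_pos: [0.3537, 0.2987, 0.1597]
orientation: [0.0, 0.207, 0.978, -0.0]
contact_force: [-0.1, -1.0, 1.2]
finger_gap: 0.0853
gripper_force: 0.0
```

Run:
```python
from h import *
from cell import bot
W=look(bot,"w11",.352,.299,.03,.015,.026,.018)
T=top(W,.352,.299,.03,.016,.026); print(circfit(T,.018,*mec(T)[:2]))
go(bot,.352,.299,.023)
```

```text
bench z 0.0007214460955967206
w11 1064 circle [0.3537 0.2997 0.0181] want r 0.018 bbox mid [0.3536 0.2996 0.0189] z 0.0203
(array([0.35358451, 0.29956281]), np.float64(0.0005893289532897389), 72)
t 25.75 at [0.354  0.2985 0.1597] gap 0.0852 F [-0.1  0.4 -0.3]  d_tool [ 0.0021 -0.0003  0.1367]
```

Emit:
drive_tool(
  dr=[
    [0, 0, 0],
    [0, 0, 0],
    [0, 0, 0],
    [0, 0, 0],
    [0, 0, 0],
    [0, 0, 0],
    [0, 0, 0],
    [0, 0, 0],
    [0, 0, 0],
    [0, 0, 0],
    [0, 0, 0],
    [0, 0, 0],
    [0, 0, 0],
    [0, 0, 0],
    [0, 0, 0],
    [0, 0, 0],
    [0, 0, 0],
    [0, 0, 0],
  ],
  translation=[
    [0.001, 0.001, 0.01],
    [0, 0, 0.025],
    [0, 0, 0.025],
    [0, 0, 0.025],
    [0, 0, 0.025],
    [0, 0, 0.015],
    [0, 0, 0.008],
    [0, 0, 0.003],
    [0, 0, 0],
    [0, 0, 0],
    [0, 0, 0],
    [0, 0, 0],
    [0, 0, 0],
    [0, 0, 0],
    [0, 0, 0],
    [0, 0, 0],
    [0, 0, 0],
    [0, 0, 0],
  ],
  jaw=[1, 1, 1, 1, 1, 1, 1, 1, 1, 0.5, 0.2, 0, 0, -0.1, -1, -1, -1, -1],
)

```text
time: 27.55
eef_pos: [0.3524, 0.3009, 0.0244]
orientation: [0.0, 0.207, 0.978, 0.0]
contact_force: [-0.9, -1.4, 9.9]
finger_gap: 0.0339
gripper_force: 58.7
```

Run:
```python
from h import *
from cell import bot
go(bot,.362,-.290,.15); s=bot.observe(); print(s["gripper_force"],s["qpos"].round(2))
```

```text
t 27.55 at [0.3524 0.3009 0.0244] gap 0.0339 F [-0.9 -1.4  9.9]  d_tool [-0.2481 -0.5364 -0.1258]
58.68507608771324 [-0.64  0.6  -0.17  2.18  0.26  0.38  0.13]
```

Emit:
drive_tool(
  dr=[
    [0, 0, 0],
    [0, 0, 0],
    [0, 0, 0],
    [0, 0, 0],
    [0, 0, 0],
    [0, 0, 0],
    [0, 0, 0],
    [0, 0, 0],
    [0, 0, 0],
    [0, 0, 0],
    [0, 0, 0],
    [0, 0, 0],
    [0, 0, 0],
    [0, 0, 0],
    [0, 0, 0],
    [0, 0, 0],
  ],
  translation=[
    [0, 0, -0.01],
    [0, 0, -0.025],
    [0, 0, -0.03],
    [0, 0, -0.03],
    [0, 0, -0.02],
    [-0.015, -0.012, -0.01],
    [-0.027, -0.022, 0],
    [-0.03, -0.025, 0],
    [-0.03, -0.025, 0],
    [-0.03, -0.025, 0],
    [-0.03, -0.025, 0],
    [-0.03, -0.025, 0],
    [-0.03, -0.025, 0],
    [-0.022, -0.018, 0],
    [-0.015, -0.012, 0],
    [0, 0, 0],
  ],
  jaw=[-1, -1, -1, -1, -1, -1, -1, -1, -1, -1, -1, -1, -1, -1, -1, -1],
)

```text
time: 29.15
eef_pos: [0.5033, -0.003, 0.149]
orientation: [0.0, 0.209, 0.978, -0.001]
contact_force: [-0.1, 0.5, -1.4]
finger_gap: 0.034
gripper_force: 59.9
```

Run:
```python
from h import *
from cell import bot
go(bot,.362,-.290,.15)
```

```text
t 29.15 at [ 0.5033 -0.003   0.149 ] gap 0.034 F [-0.1  0.5 -1.4]  d_tool [ 0.0115 -0.3197 -0.0007]
```

Emit:
drive_tool(
  dr=[
    [0, 0, 0],
    [0, 0, 0],
    [0, 0, 0],
    [0, 0, 0],
    [0, 0, 0],
    [0, 0, 0],
    [0, 0, 0],
    [0, 0, 0],
    [0, 0, 0],
    [0, 0, 0],
    [0, 0, 0],
    [0, 0, 0],
    [0, 0, 0],
  ],
  translation=[
    [0.001, -0.018, 0],
    [0.001, -0.03, 0],
    [0.001, -0.033, 0],
    [0.001, -0.033, 0],
    [0.001, -0.033, 0],
    [0.001, -0.033, 0],
    [0.001, -0.033, 0],
    [0.001, -0.033, 0],
    [0.001, -0.033, 0],
    [0.001, -0.026, 0],
    [0.001, -0.015, 0],
    [0, 0, 0],
    [0, 0, 0],
  ],
  jaw=[-1, -1, -1, -1, -1, -1, -1, -1, -1, -1, -1, -1, -1],
)

```text
time: 30.45
eef_pos: [0.3632, -0.2868, 0.149]
orientation: [0.0, 0.207, 0.978, 0.0]
contact_force: [-0.1, 0.6, -0.5]
finger_gap: 0.0341
gripper_force: 59.9
```

Run:
```python
from h import *
from cell import bot
go(bot,.362,-.290,.15)
c=bot.camera("wrist"); cv2.imwrite("pics/w12.png",c["frame"]); W=cloud(c); np.savez("w12.npz",**c); x,y,z=bot.observe()["eef_pos"]
T=top(W,x,y,.022,z-.008,z+.001); print(len(T),mec(T),circfit(T,.018,x,y),np.percentile(T[:,2],[5,50,95]))
A=np.c_[T[:,:2],np.ones(len(T))]; print(np.linalg.lstsq(A,T[:,2],rcond=None)[0])
P=top(W,.362,-.29,.075,.006,.0135); print("plate",len(P),mec(P),cv2.minAreaRect(P[:,:2].astype(np.float32)))
for h in((.02,.036),(.037,.05)):
    S=top(W,.362,-.29,.03,*h); print("shaft",len(S),S.mean(0) if len(S) else 0, mec(S) if len(S) else 0)
go(bot,.362,-.290,.15)
```

```text
t 30.45 at [ 0.3632 -0.2868  0.149 ] gap 0.0341 F [-0.1  0.6 -0.5]  d_tool [-0.0002 -0.0034 -0.001 ]
4018 (0.36308228969573975, -0.286355584859848, 0.021837547421455383) (array([ 0.36425205, -0.28822993]), np.float64(0.0007754836483139932), 72) [0.14189604 0.14469078 0.14629461]
[0.00608296 0.00156748 0.14281657]
plate 10461 (0.3624947965145111, -0.29192766547203064, 0.06248791143298149) ((0.36276498436927795, -0.2923559546470642), (0.08952123671770096, 0.09008580446243286), 20.14556121826172)
shaft 106 [ 0.35905132 -0.29032516  0.02675948] (0.36223214864730835, -0.29175111651420593, 0.01366669312119484)
shaft 188 [ 0.36162507 -0.29190352  0.04045464] (0.36246728897094727, -0.29242122173309326, 0.005766495130956173)
t 30.5 at [ 0.3635 -0.2865  0.149 ] gap 0.0334 F [ 0.2  0.6 -0.4]  d_tool [-0.0001 -0.0038 -0.001 ]
```

View pics/w12.png

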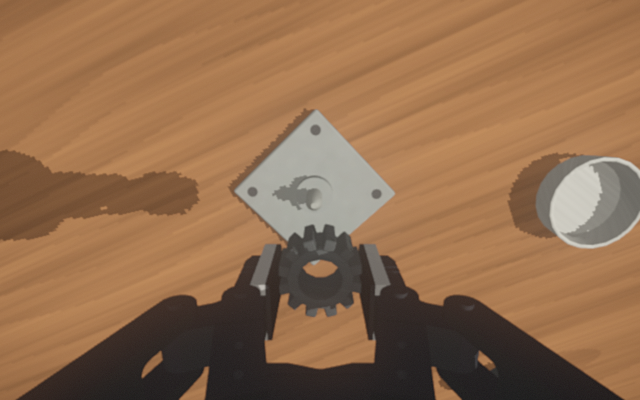

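The pinion is upright in the jaws at (320,270) and the short-spindle shaft is at (314,195), a few mm off. I shift, lower to just above it, and measure again.

Emit:
drive_tool(
  dr=[
    [0, 0, 0],
    [0, 0, 0],
    [0, 0, 0],
    [0, 0, 0],
    [0, 0, 0],
    [0, 0, 0],
  ],
  translation=[
    [-0.001, -0.005, 0.01],
    [0, 0, 0.02],
    [0, 0, 0.02],
    [0, 0, 0.009],
    [0, 0, 0],
    [0, 0, 0],
  ],
  jaw=[-1, -1, -1, -1, -1, -1],
)

```text
time: 31.1
eef_pos: [0.3621, -0.2927, 0.0899]
orientation: [-0.0, 0.207, 0.978, 0.0]
contact_force: [0.6, 0.7, -1.5]
finger_gap: 0.0339
gripper_force: 59.9
```

Run:
```python
from h import *
from cell import bot
c=bot.camera("wrist"); cv2.imwrite("pics/w13.png",c["frame"]); W=cloud(c); x,y,z=bot.observe()["eef_pos"]
T=top(W,x,y,.022,z-.0065,z-.001); f=c["frame"].astype(int)
print(circfit(T,.018,x,y),np.percentile(T[:,2],[5,50,95]))
P=top(W,.362,-.29,.075,.006,.0135); print("plate",len(P),cv2.minAreaRect(P[:,:2].astype(np.float32)))
go(bot,.3634,-.292,.0423)
```

```text
(array([ 0.36314614, -0.29414323]), np.float64(0.0006783764747924186), 72) [0.08435129 0.08569853 0.086967  ]
plate 14297 ((0.36250025033950806, -0.2923523187637329), (0.0897226333618164, 0.08979590982198715), 20.04158592224121)
t 31.15 at [ 0.3623 -0.2929  0.0903] gap 0.0338 F [ 0.  -1.  -1.8]  d_tool [-0.0006  0.0013  0.048 ]
```

View pics/w13.png

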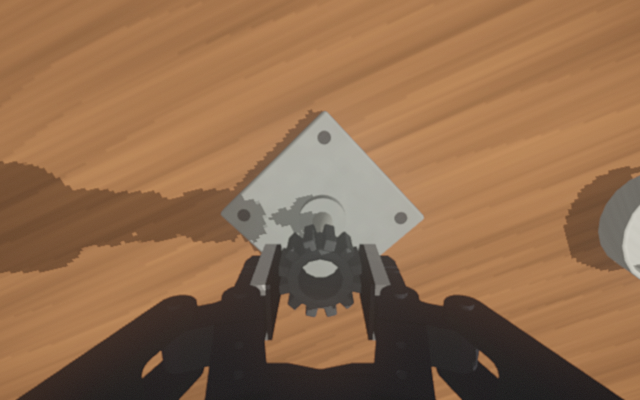

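Plate and shaft are at column 322 and the pinion at 320, aligned within 1 mm. I lower it.

Emit:
drive_tool(
  dr=[
    [0, 0, 0],
    [0, 0, 0],
    [0, 0, 0],
    [0, 0, 0],
    [0, 0, 0],
    [0, 0, 0],
    [0, 0, 0],
    [0, 0, 0],
  ],
  translation=[
    [0, 0.0007, 0.01],
    [0, 0, 0.01],
    [0, 0, 0.008],
    [0, 0, 0.008],
    [0, 0, 0.006],
    [0, 0, 0.003],
    [0, 0, 0],
    [0, 0, 0],
  ],
  jaw=[-1, -1, -1, -1, -1, -1, -1, -1],
)

```text
time: 31.95
eef_pos: [0.3622, -0.2923, 0.0449]
orientation: [0.0, 0.207, 0.978, -0.0]
contact_force: [0.0, -0.3, -0.9]
finger_gap: 0.034
gripper_force: 59.9
```

Emit:
drive_tool(
  dr=[
    [0, 0, 0],
    [0, 0, 0],
    [0, 0, 0],
    [0, 0, 0],
    [0, 0, 0],
  ],
  translation=[
    [0, 0, 0.001],
    [0, 0, 0.001],
    [0, 0, 0.0007],
    [0, 0, 0],
    [0, 0, 0],
  ],
  jaw=[-1, -1, -1, -1, -1],
)

```text
time: 32.45
eef_pos: [0.3622, -0.2924, 0.0425]
orientation: [0.0, 0.207, 0.978, -0.0]
contact_force: [-1.1, 0.5, 6.1]
finger_gap: 0.0338
gripper_force: 60.5
```

Contact with the seat. I release and retreat.

Emit:
drive_tool(
  dr=[
    [0, 0, 0],
    [0, 0, 0],
    [0, 0, 0],
    [0, 0, 0],
    [0, 0, 0],
    [0, 0, 0],
    [0, 0, 0],
    [0, 0, 0],
    [0, 0, 0],
    [0, 0, 0],
    [0, 0, 0],
    [0, 0, 0],
  ],
  translation=[
    [0, 0, 0],
    [0, 0, 0],
    [0, 0, 0],
    [0, 0, 0],
    [0, 0, 0],
    [0, 0, -0.01],
    [0, 0, -0.025],
    [0, 0, -0.035],
    [0, 0, -0.035],
    [0, 0, -0.02],
    [0, 0, 0],
    [0, 0, 0],
  ],
  jaw=[0.3, 1, 1, 1, 1, 1, 1, 1, 1, 1, 1, 1],
)

```text
time: 33.65
eef_pos: [0.362, -0.2923, 0.1677]
orientation: [0.001, 0.207, 0.978, -0.0]
contact_force: [-1.1, -0.2, -0.4]
finger_gap: 0.0851
gripper_force: 0.0
```

Run:
```python
from h import *
from cell import bot
c=bot.camera("wrist"); W=cloud(c); cv2.imwrite("pics/w14.png",c["frame"])
T=top(W,.3625,-.292,.03,.034,.0405); print("pinion",len(T),circfit(T,.018,.3625,-.292),np.percentile(T[:,2],[5,50,95]))
A=np.c_[T[:,:2],np.ones(len(T))]; print(np.linalg.lstsq(A,T[:,2],rcond=None)[0])
I=[]
for n in("scene","side"):
    C=bot.camera(n); o=dict(np.load(n+"0.npz")); Wn,Wo=cloud(C),cloud(o)
    for k,x,y,r,z0,z1 in(("bolt",.6055,-.203,.04,.01,.07),("dish",.452,-.0995,.06,.015,.03),("vblock",.593,.207,.045,.015,.045)):
        a,b=top(Wo,x,y,r,z0,z1),top(Wn,x,y,r,z0,z1); print(n,k,len(a),len(b),(b.mean(0)-a.mean(0)).round(4))
    I.append(C["frame"])
s=I[0]; cv2.imwrite("pics/end.png",np.hstack([cv2.resize(s[90:290,200:400],(600,600))]))
go(bot,.36,-.29,.2)
```

```text
pinion 1216 (array([ 0.36333937, -0.29399367]), np.float64(0.0005006719189330436), 72) [0.03563592 0.03822167 0.03958301]
[0.00540157 0.00111546 0.03643517]
scene bolt 213 210 [0.     0.     0.0004]
scene dish 153 155 [-0.0005 -0.001   0.0002]
scene vblock 501 500 [0.0001 0.0001 0.    ]
side bolt 181 183 [ 0.0001 -0.     -0.0002]
side dish 119 125 [-0.0002 -0.0013  0.    ]
side vblock 137 139 [ 0.0001 -0.0007  0.    ]
t 33.8 at [ 0.3615 -0.2918  0.1663] gap 0.0856 F [-0.3  0.5 -0.5]  d_tool [ 0.0022  0.0011 -0.0337]
```

View pics/end.png

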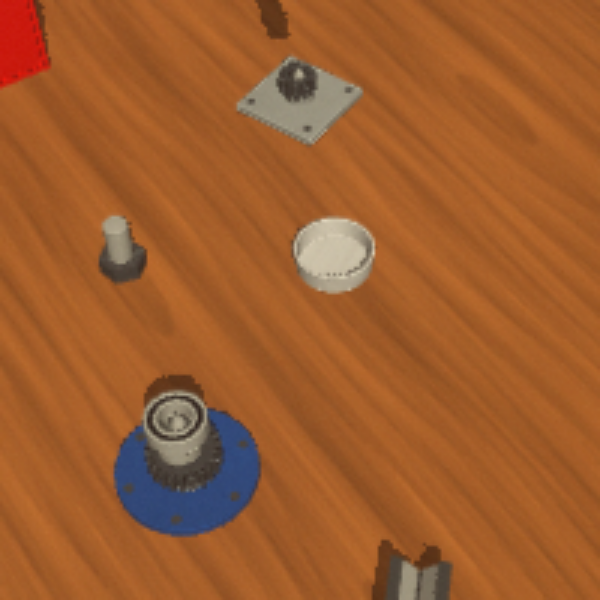

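The final scene crop shows the full stack at (178,440) and the pinion flat on the short spindle at (298,82). The bolt, dish and V-block have not moved. I hand the job in.

```bash
python3 -c "
from cell import bot
print(bot.finish_job())"
```

```text
the job is handed in; nothing more can be done
None
```

The job is handed in at about 34 s: the gear, sleeve and bearing are stacked in order on the tall spindle and the pinion is on the short one, all measured flat and fully down, and the bolt, dish and V-block still stand where they were.

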